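Fit the lever, raise the sprung bin hatch over centre and hold it ready

ROBOT

A 6-joint arm with a two-finger parallel gripper is mounted at the origin on the work surface. World frame = base frame: x ahead of the robot, y to its left, z up, the work surface at z = 0. Lengths are in mm, angles in rad, forces in N, time in s.
With the tool pointing down it reaches from about 350 to 775 mm from the base axis. Payload 7.3 kg.
Tool frame: the origin (TCP) lies midway between the tips of the shut fingers; the grasp point (between the pads) lies 19 mm behind it (bot.tcp_to_grasp is the distance from the TCP to the grasp point, in mm); z points along the fingers, y is the line along which they close (so a half turn about z gives the same grasp; the last joint's range is limited). The gripper opens to 92 mm and grips with 3 to 60 N. Pads are 19 mm wide; open, the fingers measure 130 mm over their backs; the gripper's body (75 mm by 190 mm) begins 47 mm behind the grasp point.
Start: joints at [1.092, 0.342, 1.524, -0, 1.275, -0.146], TCP at [171.499, 496.219, 226.741] pointing down, gripper open.
Joint ranges: [-2.53, 2.53], [-0.77, 2.02], [0.04, 2.7], [-1, 4.14], [0.28, 2.66], [-3.11, 3.11]. Speed limits (rad/s): [2.57, 2.57, 3.14, 3.14, 3.14, 3.14].

INTERFACE

Orientations are given as [roll, pitch, yaw] about the fixed x, y, z axes, in that order (R = Rz(yaw) Ry(pitch) Rx(roll)).
In Python, from plant import bot, viewer gives the robot as it stands. The module is installed in compiled form; this text tells all that it offers.
- The arm moves only by the shell command python3 -m handwheel 'ROWS'. ROWS is text: rows parted by semicolons, each of 7 numbers parted by spaces: the shift along the tool's x, y, z scaled (see below), then the turn, a rotation vector about the tool's x, y, z scaled (see below), then the opening, from -1 (shut) to 1 (fully open), so that 0 is half open. In form: tx ty tz rx ry rz gripper; .... A call has 1 to 8 rows; each row is the pose to reach, as a shift and turn from the pose commanded when the call began, along the tool's axes at that moment, turning the shorter way round; what a row does not reach only later rows make up. The controller multiplies each number of a shift by 10 cm and each number of a turn by pi rad. A row lasts 1/12 s, in which the tool goes at most 41.7 mm and 7.16 degrees, less where a joint would pass 70% of its speed; a pose out of reach is approached as far as the arm can. A call with a number of a shift or a turn outside -1 to 1 is refused whole. A call with a gripper value outside its range is refused whole. The fingers move at their own pace and stop on an object; the grip force is fixed at half the most. Time passes only in rows, so rows that repeat a pose let the fingers close. It gives the time, the measured TCP pose, the force, the opening and the grip force at its end, in the units of the state.
- bot.get_obs(): the state, without advancing time (a new reading comes with each control period).
- viewer.capture(name): name is "side" or "top" or "wrist"; returns a dict with "frame" (384x512x3 uint8, red, green, blue), "fov_y" (degrees; the focal length in pixels is half the picture's height over the tangent of half this angle, whatever the lens; pixels are square), "cx", "cy" (the principal point, pixels), "T" (4x4, takes a point from camera to world coordinates). Camera axes: x right, y down, z forward; pixel columns grow to the right and rows downward; lengths in mm; the calibration is good to about 2 mm. A picture is of the moment at which its call begins. There is no depth.
- bot.close_job(): hands the job in; it is judged then, once.
Trained networks look in a picture, given as the dict that the camera call returned (one of the last four; its "shot" number tells which), for a name from the list of things; names that differ only in an ending like _2 or _b are one class to them, and where a whole thing is asked for, a point or a joint stands for the part that bears it (a point fixed in the world has none). Each returns a list of dicts, best first, with "score" (0 to 1); they miss things now and then, are a little off and sometimes report something else, mostly with a low value. They report only what shows in the picture. A call takes as long as a camera call. They do not tell look-alikes from the thing itself.
- viewer.recognise(target, picture): "centre" ([column, row] in pixels, amid what is visible of it).
- viewer.cut_out(target, picture): "pixels" (384x512 bool, what is visible of it) and "centre" ([column, row] in pixels, amid what is visible of it).
The state is a dict: "time": time; "joint_positions": joint angles; "dq": joint speeds; "tau": joint torques, N m; "tool_pos": TCP position; "tcp_rot": TCP orientation; "contact_force": force on the tool from outside, world axes, zero at the start; "moment": the same for the moment, N m; "grip_width": finger opening in mm; "finger_force": force on a finger pad.
Only numpy, scipy, OpenCV 4.12 (cv2) and the standard library are available. Lean on these libraries where they do the work, as an engineer would, in place of code of your own. Each camera call takes 0.05 s, during which the arm holds its last target. There are 200 camera calls.

TASK

Take the red-balled lever from its wooden block and slide its square-bored sleeve fully down onto the square brass post on the offcut bin's hatch hinge. Then pull the lever towards the robot to raise the blue sprung hatch past its balance point, until its black pointer is in the red part of the scale, and ease it back until the pointer is in the green, just below the balance point. Finish still holding the lever there, steady, with the lever fully on its post and nothing else propping the hatch, and leave the other things on the bench where they are.

Things in the scene. Friction and masses are not known exactly. Their poses are not given: they have to be found in the camera images.
- lever: Loose hand lever, about 0.2 kg, standing upright in the block: steel sleeve 34 x 34 x 46 mm at the foot with a 16 mm square bore 42 mm deep, open below; round stem 16 mm thick; red ball on top; 156 mm tall overall. Origin: centre of the sleeve's underside; z up the stem, x and y square to the bore's and sleeve's flats. Any of the four quarter turns fits the post. Start yaw varies.
- ball (a point): Centre of the lever's red ball (32 mm in diameter), the place to grip; 140 mm above the lever's foot, axes as the lever's. Gripped with the fingers closing along the hinge line, the ball turns between the pads as the lever swings.
- block: Fixed wooden block 100 x 100 x 22 mm with a round recess 57 mm in diameter and 12 mm deep, in which the lever stands loosely, its foot 10 mm above the bench and up to 5 mm off the middle. Origin: centre of the underside. It stands to the left or the right of the bin.
- post_base (a point): Foot of the square brass post, on the top of the dark boss over the middle of the hinge. Post 14 x 14 mm. The foot centre of a fully seated lever lies here. Axes turn with the hatch: z along the post (up when shut), y along the hinge, x along the hatch panel away from the hinge and the robot; x and y square to the post's flats. Opening tips the post towards -x, to the robot.
- post_tip (a point): Tip of the post, 39 mm from its foot: 30 mm of square post, then a round lead-in cone 9 mm tall. Axes as post_base.
- hatch_hinge (a point): Middle of the hatch's hinge axis, 125 mm above the bench on the bin's near top edge; axes as post_base, y along the hinge. The post's foot is 12 mm from it, the ball's centre 152 mm when the lever is seated. Bin: grey steel, fixed, 250 mm deep (away from the robot), 240 mm wide, 115 mm tall.
- hatch (a joint): Opening angle of the blue hatch, rad: 0 shut (level) to 1.45 (stop). Below the balance point, about 1.0 with the lever on, it pulls itself shut; above, it swings open by itself. Force on the ball to hold it: 3 N at 0, 1 N at 0.85, 1.5 N the other way at 1.25. The lever rocks some 0.05 rad on its post. Starts shut.
- scale (a point): Middle of the green part of the fixed upright quadrant scale on the bin's left (+y) side, centred on the hinge axis, 108 mm radius. A black pointer on the hatch's edge sweeps it. By hatch angle: white below 0.75 rad, green 0.75 to 0.95, white 0.95 to 1.06 (balance point), red above 1.06.
- panel (a point): Middle of the upper face of the hatch's blue metal panel, which reaches to 235 mm from the hinge axis, is 230 mm wide and 6 mm thick; the hatch weighs 1 kg. Axes as post_base. The panel and its lip (hatch_c0, hatch_c1) must not be touched or propped at the end.
- tin: Paint tin, 84 mm in diameter, 110 mm tall; leave alone. Origin: centre of underside. It stands on the opposite side of the bin from the block.
- glue: White glue bottle, 60 mm in diameter, 160 mm tall; leave alone. Origin: centre of underside.
- jar: Amber jar, 72 mm in diameter, 90 mm tall; leave alone. Origin: centre of underside.
- tape: Roll of blue tape lying flat, 90 mm in diameter, 24 mm tall; leave alone. Origin: centre of underside.
- sander: Cork sanding block 110 x 65 x 30 mm; leave alone. Origin: centre of underside.
- driver: Orange screwdriver lying on the bench; leave alone. Origin: underside, along x.
- hammer: Hammer lying on the bench; leave alone. Origin: underside, along x.
Things that resemble listed ones, but are neither listed nor needed, are in the scene too. Of the things shaped like the lever, the steel one is meant.

How it is judged (in metres and radians):
On the way, in this order (a step that is already met when the one before it is completed fails the run):
1. the lever is fully seated on the post, the hatch still shut (distance between lever and post_base below 0.006 m and angle between the z axis of lever and the z axis of post_base, either way round below 0.12 rad and value of joint hatch below 0.25 rad), for 0.2 s.
2. the hatch has been pulled past its balance point, pointer in the red, by the lever on its post (value of joint hatch above 1.06 rad and distance between lever and post_base below 0.015 m and contact force between the fingers and lever above 0.5 N), for 0.1 s.
At the end, for the whole second after the job is handed in: The hatch is held still (under 0.1 rad/s) at 0.75 to 0.95 rad, pointer in the green; the lever is on its post (foot within 12 mm of the post's foot), the fingers bear on the lever with over 0.5 N, and nothing touches the hatch panel (value of joint hatch between 0.75 and 0.95 rad and velocity of joint hatch between -0.1 and 0.1 rad/s and distance between lever and post_base below 0.012 m and angle between the z axis of lever and the z axis of post_base, either way round below 0.15 rad and contact force between the fingers and lever above 0.5 N and contact force between each of hatch_c0, hatch_c1 and anything else below 0.3 N); the arm keeps its last pose, push and grip.
It fails at once if another thing on the bench is moved by more than 30 mm (distance of any of tin, glue, jar, tape, sander, driver, hammer from where it was at the start of the episode above 0.03 m).
It also fails if it takes over 56 s, if anything falls off the work surface, if the arm or the gripper's body presses on something with over 40 N, if the wrist force passes 120 N, or if a joint passes its speed limit or range.

## Working session

There is one attempt and no reset: what is moved stays moved. The work goes in short steps, Python scripts to look and compute and a shell command to move; the robot and the scene stay as the last step left them, time stands still between calls to the robot, and variables do not carry over. Pictures are saved under pics/ and viewed, at most 10 in all, crops included, and the job is handed in when it is done.

```bash
mkdir -p pics; cat > h.py <<'E'
import numpy as np, cv2
from plant import bot, viewer
def K(p):
    return p["frame"].shape[0]/2/np.tan(np.radians(p["fov_y"])/2)
def ray(p,px):
    f=K(p); d=np.array([(px[0]-p["cx"])/f,(px[1]-p["cy"])/f,1.]); T=np.array(p["T"])
    return T[:3,3], T[:3,:3]@d
def onz(p,px,z):
    o,d=ray(p,px); return o+d*(z-o[2])/d[2]
def proj(p,X):
    T=np.array(p["T"]); c=T[:3,:3].T@(np.array(X,float)-T[:3,3]); return K(p)*c[:2]/c[2]+[p["cx"],p["cy"]]
def tri(obs):
    A=0;b=0
    for p,px in obs:
        o,d=ray(p,px); d=d/np.linalg.norm(d); M=np.eye(3)-np.outer(d,d); A=A+M; b=b+M@o
    return np.linalg.solve(A,b)
def save(n,img): cv2.imwrite("pics/"+n,img[:,:,::-1])
E
python3 - <<'E'
from h import *
P={n:viewer.capture(n) for n in("side","top")}
save("a.png",np.vstack([P["top"]["frame"],P["side"]["frame"]])[:, :] if 0 else cv2.resize(np.hstack([P["top"]["frame"],P["side"]["frame"]]),(800,300)))
for n,p in P.items():
    print(n,p["fov_y"],np.round(p["T"],3).tolist())
    for t in["lever","ball","block","post_tip","post_base","hatch_hinge","scale","panel","tin","glue","jar"]:
        print(t,[(np.round(r["centre"]).tolist(),round(r["score"],2)) for r in viewer.recognise(t,p)][:4])
print(bot.get_obs())
E
```

```text
side 46.097056203282015 [[0.913, -0.182, 0.364, -35.626], [-0.406, -0.461, 0.789, -1338.86], [0.024, -0.869, -0.495, 948.559], [0.0, 0.0, 0.0, 1.0]]
lever [([170.0, 169.0], 0.76), ([196.0, 164.0], 0.66), ([205.0, 179.0], 0.64), ([174.0, 176.0], 0.51)]
ball [([176.0, 178.0], 0.81), ([197.0, 149.0], 0.7), ([168.0, 167.0], 0.55), ([204.0, 181.0], 0.49)]
block [([200.0, 176.0], 0.57)]
post_tip []
post_base [([282.0, 169.0], 0.61)]
hatch_hinge []
scale [([276.0, 189.0], 0.67), ([196.0, 176.0], 0.58)]
panel [([282.0, 170.0], 0.78), ([279.0, 187.0], 0.65)]
tin [([269.0, 254.0], 0.96), ([196.0, 205.0], 0.52)]
glue [([337.0, 252.0], 0.71)]
jar [([240.0, 160.0], 0.57)]
top 51.32681152862295 [[-0.028, -0.992, 0.124, 392.337], [-0.999, 0.031, 0.023, -24.28], [-0.027, -0.123, -0.992, 1366.066], [0.0, 0.0, 0.0, 1.0]]
lever [([151.0, 229.0], 0.81), ([133.0, 265.0], 0.77), ([184.0, 234.0], 0.76), ([161.0, 262.0], 0.53)]
ball [([184.0, 236.0], 0.72), ([132.0, 269.0], 0.7), ([152.0, 227.0], 0.57), ([163.0, 260.0], 0.46)]
block [([163.0, 230.0], 0.84)]
post_tip [([235.0, 149.0], 0.79)]
post_base [([239
[... 260 characters left out ...]
: 1.2, 'joint_positions': array([ 1.09203580e+00,  3.41997978e-01,  1.52411202e+00, -2.69648785e-05,
        1.27540022e+00, -1.45978244e-01]), 'dq': array([-5.24467521e-04, -1.49188503e-04, -1.50186639e-04, -1.11871136e-03,
        9.72413994e-05,  4.30777925e-04]), 'tau': array([-1.62550990e-03, -4.31142783e+01, -2.44476199e+01,  7.17891566e-02,
        4.84181161e-02,  2.62432900e-05]), 'tool_pos': array([171.48542727, 496.21608167, 226.73735505]), 'tcp_rot': array([3.14151485e+00, 3.75145039e-05, 2.80881822e+00]), 'contact_force': array([ 0.09190764,  0.73497201, -0.24808493]), 'moment': array([-0.01535007,  0.00714672, -0.01583649]), 'finger_force': 0.0, 'grip_width': 91.54293103193001}
```

View pics/a.png

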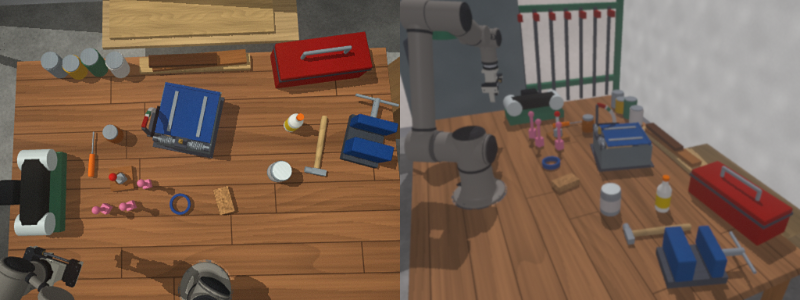

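The candidates in the top view are at (151,229), (184,236), (133,265) and (163,260). The one at (151,229) looks red with a grey steel stem and the others look pink. I'll check with enlarged crops.

```bash
python3 - <<'E'
from h import *
t=viewer.capture("top"); s=viewer.capture("side")
a=cv2.resize(t["frame"][90:290,110:300],(570,600),interpolation=cv2.INTER_CUBIC)
b=cv2.resize(s["frame"][110:260,150:350],(800,600),interpolation=cv2.INTER_CUBIC)
save("b.png",a);save("c.png",b)
E
```

```text
(no output)
```

View pics/b.png

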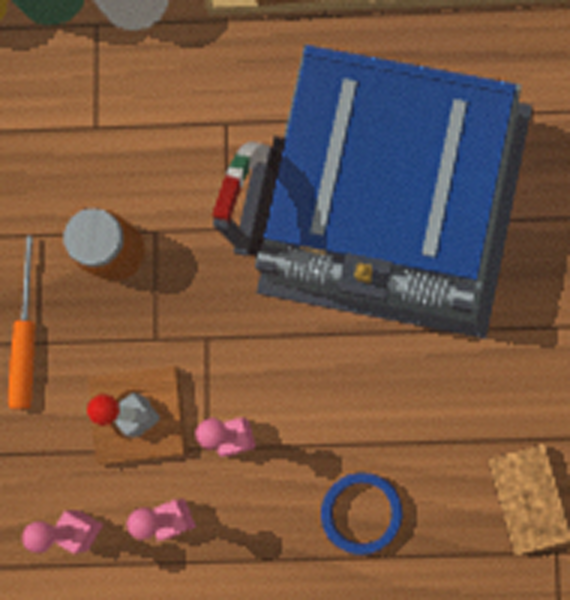

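View pics/c.png

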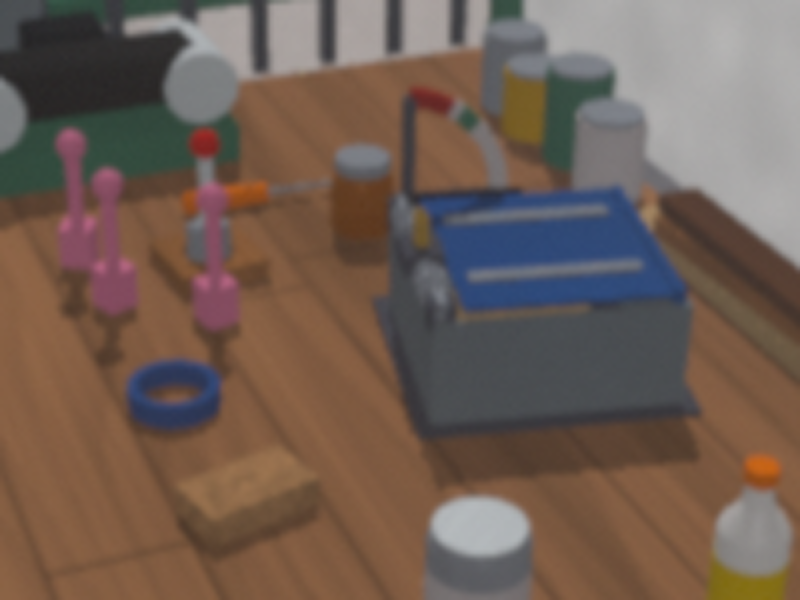

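The crop confirms it. The steel lever with the red ball stands in the wooden block at about (144,226) in the top view and (201,146) in the side view. The three pink ones are plain look-alikes with no block. The brass post is at about (231,181) in the top view. Next I triangulate the ball, the post and the hinge yaw.

```bash
python3 - <<'E'
from h import *
t=viewer.capture("top"); s=viewer.capture("side")
def red(p,c,r=10):
    hsv=cv2.cvtColor(p["frame"],cv2.COLOR_RGB2HSV); h,sa,v=cv2.split(hsv)
    m=((h<6)|(h>174))&(sa>180)&(v>60); y,x=np.nonzero(m); k=np.hypot(x-c[0],y-c[1])<r
    return np.array([x[k].mean(),y[k].mean()]),k.sum()
a,b=red(t,(144,226)),red(s,(201,146)); print(a,b)
B=tri([(t,a[0]),(s,b[0])]); print("ball",B)
q=tri([(t,(231,180.7)),(s,(255.2,164))]); print("post",q)
f=lambda c:(110+c[0]/3,90+c[1]/3)
L=onz(t,f((262,262)),135);R=onz(t,f((472,297)),135);print("hinge ends",L,R,np.arctan2(-(L-R)[0],(L-R)[1]))
for c in((307,47),(517,85),(478,278),(262,247)):print("panel",onz(t,f(c),128))
print("block",[onz(t,f(c),22).round() for c in((90,373),(178,367),(186,457),(104,466))])
print("pink",[onz(t,f(c),140).round() for c in((210,435),(143,522))])
o=bot.get_obs();from scipy.spatial.transform import Rotation as Ro
R=Ro.from_euler("xyz",o["tcp_rot"]).as_matrix();g=B+[0,0,90]
print(R.T@(g-o["tool_pos"]))
p=viewer.capture("wrist");save("w.png",p["frame"]);print(np.round(R.T@(np.array(p["T"])[:3,3]-o["tool_pos"])),(R.T@np.array(p["T"])[:3,:3]).round(2),p["fov_y"])
E
```

```text
(array([143.65  , 226.3125]), np.int64(80)) (array([200.66666667, 145.        ]), np.int64(18))
ball [466.633463   348.11688368 153.32555395]
post [597.97744309  76.41385292 167.12996646]
hinge ends [616.17477739 185.19674203 135.        ] [572.25171377 -33.07959676 135.        ] -0.1985749600760243
panel [850.30296566 135.55265546 128.        ]
panel [799.8722803  -88.19646985 128.        ]
panel [593.12761153 -40.02353932 128.        ]
panel [633.47662572 186.23225101 128.        ]
block [array([515., 401.,  22.]), array([519., 301.,  22.]), array([418., 292.,  22.]), array([410., 385.,  22.])]
pink [array([437., 240., 140.]), array([351., 308., 140.])]
[-327.3273937   -43.55626949  -16.60501452]
[  75.   -1. -158.] [[-0.   -0.96 -0.28]
 [ 1.   -0.   -0.  ]
 [ 0.   -0.28  0.96]] 59.62329282926688
```

```bash
python3 -m handwheel '-0.4 -0.05 -0.1 0 0 0 1'; python3 -m handwheel '-0.4 -0.1 -0.07 0 0 0 1;-0.8 -0.2 -0.07 0 0 0 1;-1 -0.3 -0.07 0 0 0 1;-1 -0.35 -0.07 0 0 0 1'
```

```text
time: 1.53
tool_pos: [203.1, 479.6, 235.3]
tcp_rot: [-3.139, -0.003, 2.815]
contact_force: [0.9, 0.2, -0.6]
grip_width: 91.7
finger_force: 0.0
time: 1.87
tool_pos: [294.0, 410.5, 243.7]
tcp_rot: [-3.141, 0.001, 2.805]
contact_force: [-0.3, -0.4, 0.7]
grip_width: 91.9
finger_force: 0.0
```

```bash
python3 -m handwheel '-0.4 0 0 0 0 0 1;-0.8 0 0 0 0 0 1;-1 0 0 0 0 0 1;-1 0 0 0 0 0 1'; python3 -m handwheel '-0.4 0 0 0 0 0 1;-0.8 0 0 0 0 0 1;-0.9 0 0 0 0 0 1;-0.9 0 0 0 0 0 1;-0.9 0 0 0 0 0 1'
python3 - <<'E'
from h import *
p=viewer.capture("wrist");save("w1.png",p["frame"])
print(proj(p,[466.6,348,150]),bot.get_obs()["tool_pos"],bot.get_obs()["tcp_rot"])
for t in("lever","ball","block"):print(t,[(r["centre"],r["score"]) for r in viewer.recognise(t,p)])
E
```

```text
time: 2.2
tool_pos: [388.2, 378.9, 243.3]
tcp_rot: [3.142, 0.001, 2.805]
contact_force: [-1.1, -0.7, -0.6]
grip_width: 91.7
finger_force: 0.0
time: 2.62
tool_pos: [469.1, 351.1, 243.3]
tcp_rot: [-3.141, -0.002, 2.808]
contact_force: [-1.2, 0.1, -0.1]
grip_width: 92.1
finger_force: 0.0
[256.4424849  195.29031455] [468.62707784 351.44503585 243.5336776 ] [-3.14125572e+00 -1.43431437e-03  2.80961619e+00]
lever [([282.7, 21.3], 0.62), ([259.4, 179.5], 0.59), ([171.3, 68.3], 0.56)]
ball [([283.2, 23.7], 0.97), ([138.2, 186.0], 0.72), ([169.1, 72.4], 0.7), ([259.1, 182.5], 0.58)]
block [([268.0, 151.0], 0.65)]
```

View pics/w1.png

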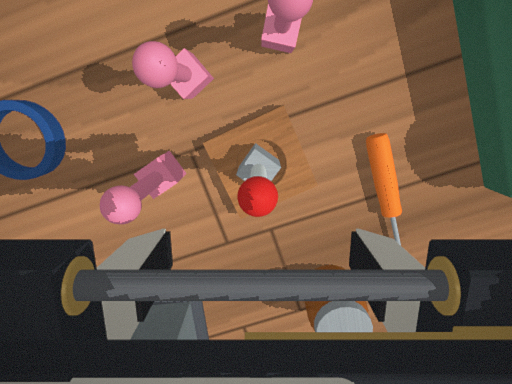

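The red ball is at (258,197), against a predicted (256,195), with the steel sleeve at (258,160). I'll enlarge this to get the sleeve's yaw.

```bash
python3 - <<'E'
from h import *
p=viewer.capture("wrist")
c=cv2.resize(p["frame"][125:225,200:320],(720,600),interpolation=cv2.INTER_CUBIC)
foot=np.array([467.,348,10])
B=onz(p,(258,197),150);print(B)
for d,col in((0.,(255,255,0)),):
  for dy in (45,):
    y=np.radians(dy)
    pts=[proj(p,[B[0]+17*np.sqrt(2)*np.cos(y+k*np.pi/2),B[1]+17*np.sqrt(2)*np.sin(y+k*np.pi/2),56]) for k in range(4)]
    print(np.round(pts,1).tolist())
save("w2.png",c)
E
```

```text
[468.31161606 349.04609612 150.        ]
[[279.0, 181.2], [268.7, 151.1], [237.9, 161.6], [248.8, 191.3]]
```

View pics/w2.png

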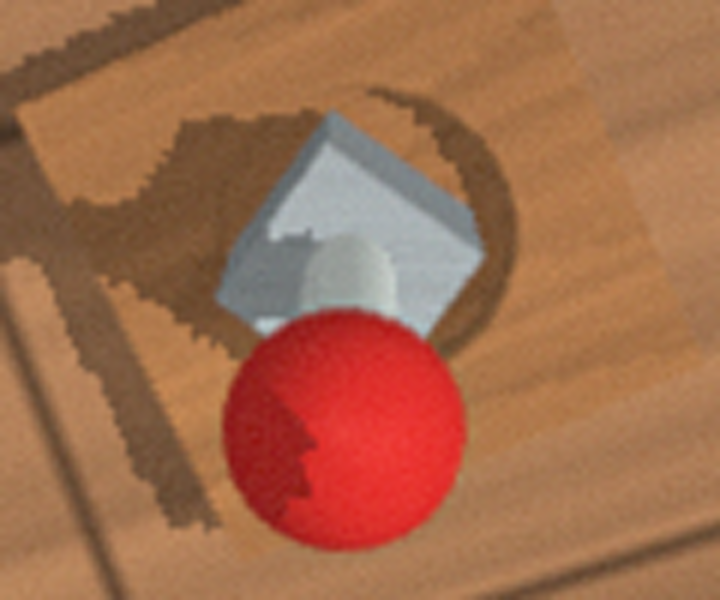

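```bash
python3 - <<'E'
from h import *
p=viewer.capture("wrist")
g=lambda c:onz(p,(200+c[0]/6,125+c[1]/6),56)
a,b,c,d=map(g,((332,143),(484,255),(222,296),(428,338)))
for u,v in((a,b),(a,c),(b,d)):print(np.degrees(np.arctan2((v-u)[1],(v-u)[0])),np.linalg.norm(v-u))
print((b+c)/2, "ball",onz(p,(200+345/6,125+430/6),150))
o=bot.get_obs();print(o["tool_pos"],np.degrees(o["tcp_rot"]))
E
```

```text
34.48159527940431 32.99289513616266
-54.81342803090219 33.267883228276986
-51.86906332848347 17.802702693722395
[468.07565184 349.31951062  56.        ] ball [468.20132714 348.65887592 150.        ]
[469.2784253  351.31487085 244.11377355] [1.79976357e+02 5.44365801e-03 1.61017211e+02]
```

```bash
python3 -m handwheel '0 -0.028 0 0 0 0.04 1;0 -0.028 0 0 0 0.08 1;0 -0.028 0.1 0 0 0.12 1;0 -0.028 0.4 0 0 0.16 1;0 -0.028 0.7 0 0 0.2 1;0 -0.028 0.8 0 0 0.2 1;0 -0.028 0.8 0 0 0.2 1'
python3 - <<'E'
from h import *
p=viewer.capture("wrist")
o=bot.get_obs();print(o["tool_pos"],np.degrees(o["tcp_rot"]))
hsv=cv2.cvtColor(p["frame"],cv2.COLOR_RGB2HSV);h,s,v=cv2.split(hsv)
m=(((h<5)|(h>176))&(s>190)&(v>70)).astype(np.uint8)
n,l,st,c=cv2.connectedComponentsWithStats(m);k=1+st[1:,4].argmax();print(c[k],st[k],onz(p,c[k],150))
E
```

```text
time: 3.5
tool_pos: [467.6, 347.4, 161.3]
tcp_rot: [-3.136, -0.001, 2.185]
contact_force: [-0.4, -0.9, 0.6]
grip_width: 91.8
finger_force: 0.0
[468.82658903 347.9996622  163.39907176] [-1.79891466e+02 -1.67136373e-02  1.25177540e+02]
[262.70207852 237.8256351 ] [ 234  210   58   57 2598] [467.68040992 348.32421293 150.        ]
```

```bash
python3 -m handwheel '0 0 0.2 0 0 0 1;0 0 0.32 0 0 0 1;0 0 0.32 0 0 0 1;0 0 0.32 0 0 0 -1;0 0 0.32 0 0 0 -1;0 0 0.32 0 0 0 -1;0 0 0.32 0 0 0 -1;0 0 0.32 0 0 0 -1'; python3 -m handwheel '0 0 0 0 0 0 -1;0 0 0 0 0 0 -1;0 0 0 0 0 0 -1;0 0 0 0 0 0 -1'
```

```text
time: 4.22
tool_pos: [469.7, 348.2, 132.6]
tcp_rot: [3.14, 0.0, 2.181]
contact_force: [-0.6, 0.2, 0.2]
grip_width: 63.1
finger_force: 0.0
time: 4.55
tool_pos: [469.4, 347.9, 131.7]
tcp_rot: [-3.142, -0.0, 2.181]
contact_force: [0.6, 0.8, 0.5]
grip_width: 36.3
finger_force: 0.0
```

```bash
python3 -m handwheel '0 0 0 0 0 0 -1;0 0 0 0 0 0 -1;0 0 0 0 0 0 -1;0 0 -0.05 0 0 0 -1;0 0 -0.2 0 0 0 -1;0 0 -0.5 0 0 0 -1;0 0 -0.85 0 0 0 -1;0 0 -1 0 0 0 -1';  python3 -m handwheel '0 0 -0.3 0 0 0 -1;0 0 -0.7 0 0 0 -1;0 0 -0.9 0 0 0 -1;0 0 -0.9 0 0 0 -1'
python3 - <<'E'
from h import *
p=viewer.capture("wrist");s=viewer.capture("side")
o=bot.get_obs();print(o["tool_pos"],np.degrees(o["tcp_rot"]),o["joint_positions"])
save("g.png",np.hstack([cv2.resize(p["frame"],(400,300)),cv2.resize(s["frame"][60:240,130:330],(333,300))]))
E
```

```text
time: 5.22
tool_pos: [470.5, 348.6, 236.3]
tcp_rot: [3.136, 0.001, 2.181]
contact_force: [0.0, -0.2, -1.9]
grip_width: 30.4
finger_force: 30.0
time: 5.55
tool_pos: [470.8, 348.8, 327.7]
tcp_rot: [3.131, 0.001, 2.181]
contact_force: [0.3, 0.2, -1.5]
grip_width: 30.3
finger_force: 30.0
[469.33604773 347.94546948 321.98281422] [1.79948686e+02 3.00953189e-03 1.24935003e+02] [ 5.06782009e-01  4.05177133e-01  1.16970508e+00  3.97902378e-05
  1.56581419e+00 -1.02949025e-01]
```

View pics/g.png

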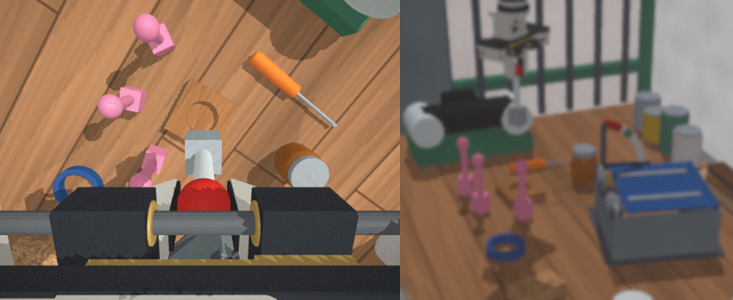

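The lever is held at the ball, hanging upright and clear, with the sleeve square to the fingers. The pads show at (205,195) in the left half. Now I carry it towards the post, stopping short on the robot side.

```bash
python3 -m handwheel '-0.1 -0.03 0 0 0 -0.035 -1;-0.3 -0.09 0 0 0 -0.07 -1;-0.5 -0.15 0 0 0 -0.105 -1;-0.7 -0.21 0 0 0 -0.14 -1;-0.9 -0.27 0 0 0 -0.175 -1;-1 -0.31 0 0 0 -0.21 -1;-1 -0.31 0 0 0 -0.236 -1;-1 -0.31 0 0 0 -0.236 -1'; python3 -m handwheel '-0.1 -0.15 0 0 0 0 -1;-0.2 -0.35 0 0 0 0 -1;-0.35 -0.6 0 0 0 0 -1;-0.5 -0.8 0 0 0 0 -1;-0.6 -0.93 0 0 0 0 -1;-0.65 -1 0 0 0 0 -1;-0.65 -1 0 0 0 0 -1';python3 -m handwheel '-0.1 -0.2 0 0 0 0 -1;-0.2 -0.4 0 0 0 0 -1;-0.2 -0.46 0 0 0 0 -1;-0.2 -0.46 0 0 0 0 -1;-0.2 -0.46 0 0 0 0 -1'
python3 - <<'E'
from h import *
p=viewer.capture("wrist")
o=bot.get_obs();print(o["tool_pos"],np.degrees(o["tcp_rot"]),o["joint_positions"])
print(proj(p,[597,77,176]))
for t in("post_tip","post_base","hatch_hinge","lever"):print(t,[(r["centre"],r["score"]) for r in viewer.recognise(t,p)])
save("p.png",p["frame"])
E
```

```text
time: 6.32
tool_pos: [500.8, 247.2, 319.5]
tcp_rot: [-3.14, -0.004, 2.923]
contact_force: [0.3, -0.1, -1.7]
grip_width: 30.1
finger_force: 30.0
time: 6.9
tool_pos: [543.0, 135.3, 320.4]
tcp_rot: [-3.141, -0.002, 2.918]
contact_force: [-0.4, 0.7, -1.5]
grip_width: 30.2
finger_force: 30.0
time: 7.32
tool_pos: [551.8, 88.4, 321.4]
tcp_rot: [3.141, -0.001, 2.922]
contact_force: [0.1, 0.4, -0.9]
grip_width: 30.2
finger_force: 30.0
[551.91776268  88.61809005 321.60660103] [ 1.79953772e+02 -3.65445777e-02  1.67443209e+02] [ 2.15626485e-02  3.54698727e-01  1.24619505e+00  9.36032040e-04
  1.54112597e+00 -1.33010404e+00]
[259.67484585 227.72174881]
post_tip [([273.9, 226.6], 0.96)]
post_base [([272.3, 229.8], 0.77)]
hatch_hinge [([273.8, 226.2], 0.61), ([93.1, 42.5], 0.61), ([233.2, 21.3], 0.25)]
lever [([263.6, 220.6], 0.65), ([379.3, 31.3], 0.56)]
```

View pics/p.png

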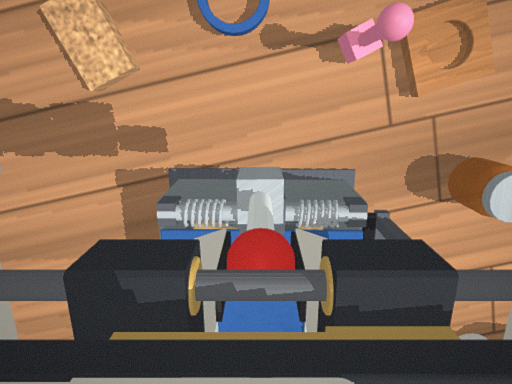

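The wrist view shows the hinge line level in the picture at row 169, so the yaw matches. The post is hidden behind the stem at about (272,228). I'll shift forward and to the right to expose it.

```bash
python3 -m handwheel '-0.15 -0.1 0 0 0 0 -1;-0.3 -0.25 0 0 0 0 -1;-0.45 -0.35 0 0 0 0 -1;-0.45 -0.35 0 0 0 0 -1;-0.45 -0.35 0 0 0 0 -1;-0.45 -0.35 0 0 0 0 -1'
python3 - <<'E'
from h import *
p=viewer.capture("wrist")
o=bot.get_obs();print(o["tool_pos"],np.degrees(o["tcp_rot"]),o["joint_positions"])
print(proj(p,[597,77,176]))
for t in("post_tip","post_base"):
  print(t,[(r["centre"],r["score"]) for r in viewer.recognise(t,p)])
save("q.png",cv2.resize(p["frame"][100:250,180:380],(800,600),interpolation=cv2.INTER_CUBIC))
E
```

```text
time: 8.07
tool_pos: [588.3, 43.9, 321.6]
tcp_rot: [3.141, -0.001, 2.922]
contact_force: [0.1, 0.1, -1.8]
grip_width: 30.8
finger_force: 30.0
[588.22784691  44.10177285 321.76963668] [ 1.79978498e+02 -1.93064208e-02  1.67454140e+02] [-5.52802727e-02  4.17577808e-01  1.15125255e+00  4.25179378e-04
  1.57303359e+00 -1.40710907e+00]
[297.65632708 182.32638623]
post_tip [([305.3, 207.3], 0.64)]
post_base [([303.8, 209.5], 0.87)]
```

View pics/q.png

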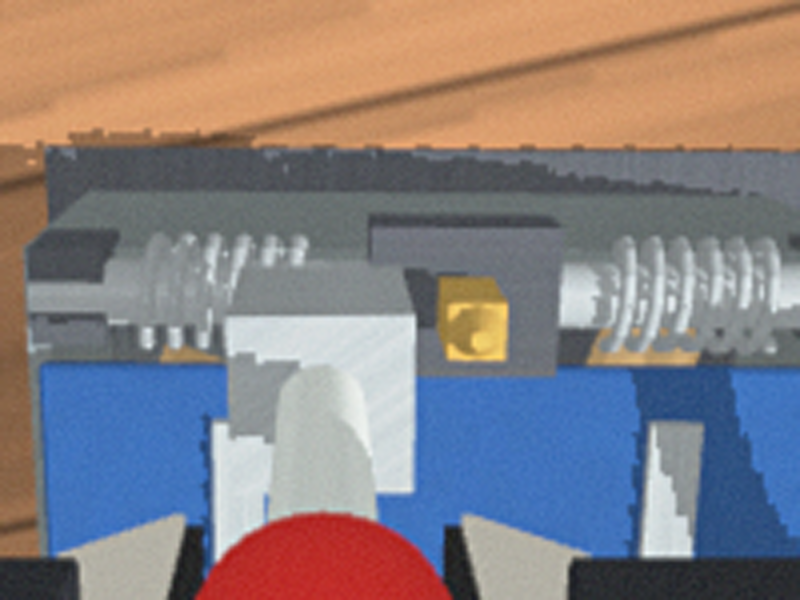

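```bash
cat >> h.py <<'E'
E
python3 - <<'E'
from h import *
from scipy.spatial.transform import Rotation as Ro
p=viewer.capture("wrist");o=bot.get_obs()
R=Ro.from_euler("xyz",o["tcp_rot"]).as_matrix();tp=np.array(o["tool_pos"])
u=lambda c,z:R.T@(onz(p,(180+c[0]/4,100+c[1]/4),z)-tp)
print("post",[u(c,167).round(1) for c in((445,303),(508,303),(508,360),(445,360))],u((477,331.5),167).round(1))
for zt in(243,247,250):
  print("sleeve",zt,[u(c,zt).round(1) for c in((227,316),(415,315),(414,493))], u((321,404),zt).round(1),"foot near edge",u((238,262),zt-46).round(1),u((404,262),zt-46).round(1))
print("boss",[u(c,137).round(1) for c in((368,226),(561,226),(557,375))])
E
```

```text
post [array([  2.8,  28.9, 155. ]), array([  2.8,  44. , 155. ]), array([-11.4,  44.5, 155.1]), array([-11.4,  29.3, 155. ])] [ -4.3  36.8 155. ]
sleeve 243 [array([ 17.9, -17.7,  79. ]), array([18.1, 16.4, 79. ]), array([-16.4,  16.8,  79. ])] [ 1.2 -0.7 79. ] foot near edge [ 18.7 -18.5 125. ] [ 18.7  17.1 125. ]
sleeve 247 [array([ 18.8, -17.4,  75. ]), array([19. , 16.1, 75. ]), array([-14.9,  16.5,  75. ])] [ 2.4 -0.7 75. ] foot near edge [ 19.5 -18.2 121. ] [ 19.5  16.8 121. ]
sleeve 250 [array([ 19.6, -17.2,  72. ]), array([19.7, 15.9, 72. ]), array([-13.7,  16.3,  72. ])] [ 3.3 -0.7 72. ] foot near edge [ 20.1 -18.  118. ] [ 20.1  16.7 118. ]
boss [array([ 16.2,  11.4, 185. ]), array([ 16.2,  61.1, 185. ]), array([-23.8,  62. , 185.1])]
```

```bash
python3 -m handwheel '-0.03 0.15 0 0 0 0 -1;-0.06 0.3 0 0 0 0 -1;-0.06 0.375 0 0 0 0 -1;-0.06 0.375 0 0 0 0 -1;-0.06 0.375 0.1 0 0 0 -1;-0.06 0.375 0.1 0 0 0 -1;-0.06 0.375 0.1 0 0 0 -1'
python3 - <<'E'
from h import *
from scipy.spatial.transform import Rotation as Ro
p=viewer.capture("wrist");o=bot.get_obs();print(o["tool_pos"],o["contact_force"])
save("r.png",cv2.resize(p["frame"][120:250,190:340],(692,600),interpolation=cv2.INTER_CUBIC))
E
```

```text
time: 8.85
tool_pos: [602.1, 78.1, 310.7]
tcp_rot: [-3.141, -0.002, 2.921]
contact_force: [-0.2, -0.1, -2.6]
grip_width: 30.6
finger_force: 30.0
[602.3787396   78.00697695 311.28778795] [-0.01148836  0.10143676 -1.63664026]
```

View pics/r.png

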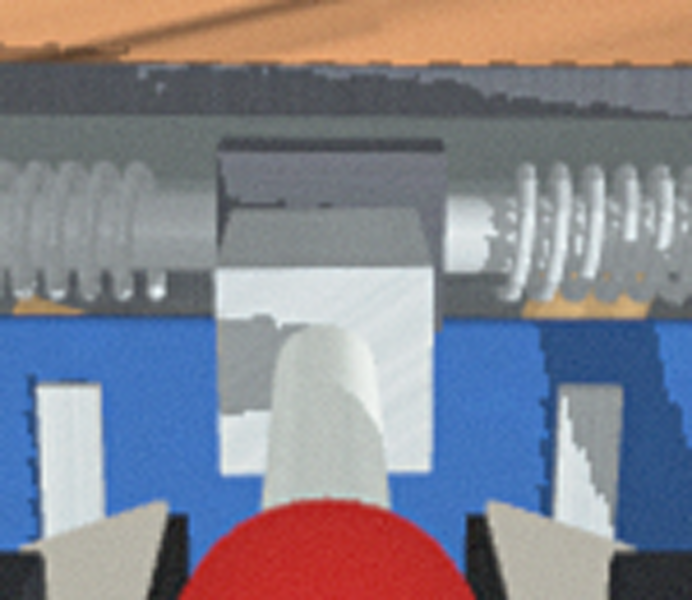

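The view shows the sleeve over the boss, centred to within about 1 mm (columns 327 and 331 in the crop). I'll lower it gently.

```bash
python3 -m handwheel '0 0.005 0.08 0 0 0 -1;0 0.005 0.15 0 0 0 -1;0 0.005 0.2 0 0 0 -1;0 0.005 0.24 0 0 0 -1;0 0.005 0.24 0 0 0 -1'; python3 -m handwheel '0 0 0.04 0 0 0 -1;0 0 0.08 0 0 0 -1;0 0 0.08 0 0 0 -1'
```

```text
time: 9.32
tool_pos: [602.4, 78.9, 286.3]
tcp_rot: [-3.141, -0.002, 2.922]
contact_force: [-1.1, 0.9, -2.7]
grip_width: 30.3
finger_force: 30.0
time: 9.57
tool_pos: [602.5, 79.1, 278.9]
tcp_rot: [-3.141, -0.001, 2.922]
contact_force: [-1.1, 0.1, -2.2]
grip_width: 30.6
finger_force: 30.0
```

```bash
python3 -m handwheel '0 0 0.05 0 0 0 -1;0 0 0.1 0 0 0 -1;0 0 0.14 0 0 0 -1;0 0 0.14 0 0 0 -1;0 0 0.14 0 0 0 -1'; python3 -m handwheel '0 0 0.03 0 0 0 -1;0 0 0.06 0 0 0 -1;0 0 0.06 0 0 0 -1;0 0 0.06 0 0 0 -1'
```

```text
time: 9.98
tool_pos: [602.7, 79.0, 265.3]
tcp_rot: [-3.142, -0.001, 2.922]
contact_force: [-0.1, -0.3, -2.6]
grip_width: 30.4
finger_force: 30.0
time: 10.32
tool_pos: [602.7, 79.0, 259.5]
tcp_rot: [3.142, -0.0, 2.922]
contact_force: [-0.2, -0.3, -1.9]
grip_width: 30.5
finger_force: 30.0
```

Contact is expected near 258, so I continue in small steps.

```bash
python3 -m handwheel '0 0 0.02 0 0 0 -1;0 0 0.03 0 0 0 -1;0 0 0.03 0 0 0 -1;0 0 0.03 0 0 0 -1'; python3 -m handwheel '0 0 0.02 0 0 0 -1;0 0 0.03 0 0 0 -1;0 0 0.03 0 0 0 -1;0 0 0.03 0 0 0 -1'
python3 - <<'E'
from h import *
p=viewer.capture("wrist");o=bot.get_obs();print(o["tool_pos"],o["contact_force"])
save("s.png",cv2.resize(p["frame"][120:250,190:340],(692,600),interpolation=cv2.INTER_CUBIC))
E
```

```text
time: 10.65
tool_pos: [603.5, 78.9, 258.6]
tcp_rot: [3.141, 0.004, 2.922]
contact_force: [-0.2, -0.8, 6.5]
grip_width: 30.6
finger_force: 30.0
time: 10.98
tool_pos: [604.2, 78.8, 258.5]
tcp_rot: [3.14, 0.008, 2.922]
contact_force: [-3.4, -1.5, 17.8]
grip_width: 30.4
finger_force: 30.0
[604.18040949  78.8214457  258.52058432] [-3.95910962 -1.7431974  17.91704493]
```

The sleeve is seated: contact came at the expected height, and the push is now 18 N. I back off most of the push, then pull along the arc (tx = 150 sin θ, tz = 150(1 − cos θ)).

```bash
python3 -m handwheel '0 0 -0.02 0 0 0 -1;0 0 -0.04 0 0 0 -1;0 0 -0.04 0 0 0 -1'; python3 -m handwheel '0.05 0 0 0 0 0 -1;0.1 0 0.005 0 0 0 -1;0.15 0 0.01 0 0 0 -1;0.2 0 0.015 0 0 0 -1;0.25 0 0.02 0 0 0 -1;0.3 0 0.03 0 0 0 -1'
python3 - <<'E'
from h import *
p=viewer.capture("wrist");s=viewer.capture("side");save("t.png",np.hstack([cv2.resize(p["frame"],(400,300)),cv2.resize(s["frame"][60:240,180:380],(333,300))]))
print(bot.get_obs()["tool_pos"],bot.get_obs()["contact_force"])
E
```

```text
time: 11.28
tool_pos: [603.2, 79.0, 258.6]
tcp_rot: [3.141, 0.002, 2.922]
contact_force: [-0.2, -0.9, 4.6]
grip_width: 30.6
finger_force: 30.0
time: 11.78
tool_pos: [575.3, 85.3, 256.8]
tcp_rot: [3.14, 0.007, 2.922]
contact_force: [3.1, -0.9, 10.1]
grip_width: 30.3
finger_force: 30.0
[574.562495    85.56177584 256.71235614] [ 1.94497159 -0.30791012  9.63749446]
```

View pics/t.png

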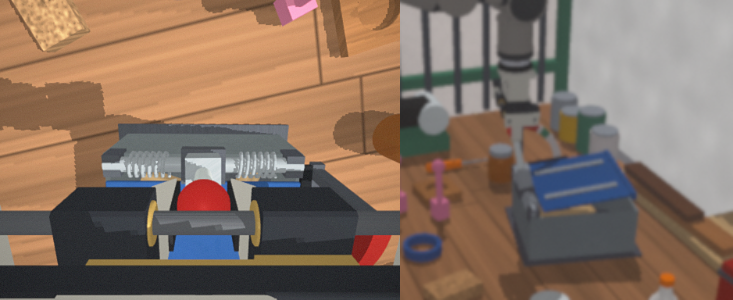

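Both halves of the picture show the lever on its post, with the hatch opening as the lever tips and nothing else touching it. I continue along the arc. The picture allowance is used up, so I'll check by numbers from here.

```bash
python3 -m handwheel '0.086 0 0.01 0 0 0 -1;0.172 0 0.036 0 0 0 -1;0.256 0 0.067 0 0 0 -1;0.339 0 0.103 0 0 0 -1;0.419 0 0.144 0 0 0 -1;0.497 0 0.189 0 0 0 -1;0.572 0 0.239 0 0 0 -1;0.643 0 0.293 0 0 0 -1'
cat > ang.py <<'E'
from h import *
from scipy.optimize import minimize_scalar
o=bot.get_obs();tp=o["tool_pos"]
y=np.radians(-12.55);ex=np.array([np.cos(y),np.sin(y),0]);ey=np.array([-np.sin(y),np.cos(y),0])
H=np.array([602.7,79.0,125.]);H=H-4*0*ex
b=tp+[0,0,19]-H;print("lever angle",np.arctan2(-b@ex,b[2]),"r",np.hypot(b@ex,b[2]),"F",o["contact_force"],"lat",b@ey,o["time"],np.abs(o["dq"]).max())
for n in("side","top"):
    p=viewer.capture(n);c=p["frame"].astype(int)
    h,s,v=cv2.split(cv2.cvtColor(p["frame"],cv2.COLOR_RGB2HSV));m=(h>105)&(h<125)&(s>140)&(v>40)
    def poly(th,off=3):
        out=[]
        for a,w in((30,-115),(30,115),(235,115),(235,-115)):
            out.append(proj(p,H+ey*w+a*(ex*np.cos(th)+np.array([0,0,np.sin(th)]))+off*(-ex*np.sin(th)+np.array([0,0,np.cos(th)]))))
        return np.array(out)
    q=poly(0.5);lo,hi=q.min(0)-60,q.max(0)+60
    w=np.zeros_like(m);w[max(0,int(lo[1])):int(hi[1]),max(0,int(lo[0])):int(hi[0])]=1;m&=w.astype(bool)
    best=[]
    for th in np.arange(0,1.46,.01):
        im=np.zeros(m.shape,np.uint8);cv2.fillPoly(im,[np.round(poly(th)*8).astype(np.int32)],1,shift=3)
        i=im.astype(bool);best.append(((i&m).sum()/(i|m).sum(),th))
    best.sort();print(n,best[-3:],m.sum())
E
python3 ang.py
```

```text
time: 12.55
tool_pos: [510.8, 100.0, 226.9]
tcp_rot: [3.14, 0.003, 2.922]
contact_force: [-3.7, 0.4, 9.6]
grip_width: 30.4
finger_force: 30.0
lever angle 0.662224563169683 r 153.257073404101 F [-3.7166587   0.37671166  9.63323218] lat 0.5253132170281989 12.55 0.32625173792807816
side [(np.float64(0.42840095465393796), np.float64(0.59)), (np.float64(0.42891278375149344), np.float64(0.54)), (np.float64(0.43149038461538464), np.float64(0.61))] 761
top [(np.float64(0.7905431067223699), np.float64(0.63)), (np.float64(0.7905431067223699), np.float64(0.64)), (np.float64(0.7939765969691157), np.float64(0.65))] 4312
```

```bash
python3 -m handwheel '0.068 0 0.059 0 0 0 -1;0.133 0 0.122 0 0 0 -1;0.194 0 0.188 0 0 0 -1;0.25 0 0.258 0 0 0 -1;0.303 0 0.331 0 0 0 -1;0.351 0 0.408 0 0 0 -1;0.394 0 0.487 0 0 0 -1;0.432 0 0.568 0 0 0 -1'; python3 ang.py
```

```text
time: 13.32
tool_pos: [467.1, 109.5, 168.2]
tcp_rot: [3.142, -0.003, 2.922]
contact_force: [-4.0, 0.8, 2.7]
grip_width: 30.7
finger_force: 30.0
lever angle 1.1500826427086812 r 152.22324130567355 F [-3.98308571  0.80652936  2.68428277] lat 0.26781237250057344 13.3167 0.2961974530024224
side [(np.float64(0.14657210401891252), np.float64(1.1500000000000001)), (np.float64(0.14791987673343607), np.float64(1.12)), (np.float64(0.14906832298136646), np.float64(1.1400000000000001))] 196
top [(np.float64(0.7885845917583824), np.float64(1.11)), (np.float64(0.7907094168139359), np.float64(1.08)), (np.float64(0.7989795918367347), np.float64(1.09))] 3253
```

```bash
python3 -m handwheel '0.034 0 0.084 0 0 0 -1;0.034 0 0.084 0 0 0 -1;0.034 0 0.084 0 0 0 -1;0.034 0 0.084 0 0 0 -1'; python3 ang.py
```

```text
time: 13.75
tool_pos: [463.8, 110.0, 160.0]
tcp_rot: [-3.141, -0.004, 2.922]
contact_force: [-8.2, 2.1, 1.2]
grip_width: 30.2
finger_force: 30.0
lever angle 1.2083466058978172 r 152.26010635676423 F [-8.22283756  2.14973272  1.15179188] lat 0.1004193752146198 13.75 0.005321245108163456
side [(np.float64(0.043693322341302555), np.float64(1.23)), (np.float64(0.04398340248962656), np.float64(1.22)), (np.float64(0.045029736618521665), np.float64(1.24))] 60
top [(np.float64(0.7353651176825589), np.float64(1.22)), (np.float64(0.7418971156705323), np.float64(1.2)), (np.float64(0.7484975961538461), np.float64(1.21))] 2593
```

```bash
python3 -m handwheel '-0.034 0 -0.084 0 0 0 -1;-0.072 0 -0.165 0 0 0 -1;-0.115 0 -0.244 0 0 0 -1;-0.163 0 -0.321 0 0 0 -1;-0.216 0 -0.394 0 0 0 -1;-0.248 0 -0.434 0 0 0 -1;-0.248 0 -0.434 0 0 0 -1;-0.248 0 -0.434 0 0 0 -1'; python3 -m handwheel '0 0 0 0 0 0 -1;0 0 0 0 0 0 -1;0 0 0 0 0 0 -1;0 0 0 0 0 0 -1;0 0 0 0 0 0 -1;0 0 0 0 0 0 -1'; python3 ang.py
```

```text
time: 14.52
tool_pos: [490.0, 104.3, 204.0]
tcp_rot: [3.141, 0.001, 2.922]
contact_force: [-0.6, 0.6, 0.9]
grip_width: 30.1
finger_force: 30.0
time: 15.02
tool_pos: [489.6, 104.3, 203.5]
tcp_rot: [3.142, 0.0, 2.922]
contact_force: [1.6, 0.0, 0.0]
grip_width: 30.5
finger_force: 30.0
lever angle 0.8715713614798328 r 151.48229872700293 F [1.56256876 0.04409003 0.04382854] lat 0.1324527339396124 15.0167 0.0019124688446259825
side [(np.float64(0.3723875870804306), np.float64(0.8300000000000001)), (np.float64(0.3731722822631914), np.float64(0.84)), (np.float64(0.37853470437017994), np.float64(0.8200000000000001))] 624
top [(np.float64(0.8026497923670161), np.float64(0.77)), (np.float64(0.8066892295440972), np.float64(0.78)), (np.float64(0.8066892295440972), np.float64(0.79))] 4237
```

```bash
python3 -m handwheel '0.014 0 0.017 0 0 0 -1;0.027 0 0.035 0 0 0 -1;0.027 0 0.035 0 0 0 -1;0.027 0 0.035 0 0 0 -1;0.027 0 0.035 0 0 0 -1;0.027 0 0.035 0 0 0 -1;0.027 0 0.035 0 0 0 -1;0.027 0 0.035 0 0 0 -1'; python3 ang.py
```

```text
time: 15.78
tool_pos: [486.9, 104.9, 200.2]
tcp_rot: [3.141, 0.0, 2.922]
contact_force: [-0.3, 0.7, 1.7]
grip_width: 30.2
finger_force: 30.0
lever angle 0.8999838064540338 r 151.5282730058467 F [-0.26138279  0.67193612  1.66837415] lat 0.13685470784273301 15.7833 0.002509645768717023
side [(np.float64(0.35682254964766175), np.float64(0.84)), (np.float64(0.3573728267868641), np.float64(0.87)), (np.float64(0.36293436293436293), np.float64(0.85))] 582
top [(np.float64(0.8030942334739803), np.float64(0.8)), (np.float64(0.8047192839707079), np.float64(0.8300000000000001)), (np.float64(0.8059037606146381), np.float64(0.81))] 4182
```

```bash
python3 -c "
from plant import bot
print(bot.close_job())"
```

```text
the job is handed in; nothing more can be done
None
```

I handed the job in at about 15.8 s with the gripper still holding the lever on its post and the hatch steady at an estimated 0.81–0.87 rad, in the green, after pulling it to about 1.21 rad in the red; `bot.close_job()` gave no verdict, and the final angle comes from fits to the camera images because I had no picture views left to check the pointer by eye.

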